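# Swing the batten round the post into its outline

## Task

On the grey layout board a long pine batten lies askew with one end against the upright steel post. Swing it round the post into line, so that it lies inside the red painted outline with its end still against the post, then let go of it. Keep the batten flat on the board and by the post all the way, and leave the short wood block and the steel tube on the board and the tape measure beside it where they are.

Things in the scene. Friction and masses are not known exactly. Their poses are not given: they have to be found in the camera images.
- batten: Long pine batten, 220 x 38 x 24 mm high, 0.13 kg, loose, two dark drilled holes in its top. Origin on its underside, centre line, 30 mm from the post end; x along it to the free end (190 mm off), z up. Starts with its -y side 1 to 2 mm from the post beside the origin, 0.45 to 0.95 rad clockwise (from above) of the outline; pushed towards its own +y near the free end it pivots on the post.
- batten_free_end (a point): Middle of the batten's underside edge at the free end.
- batten_post_end (a point): Middle of the batten's underside edge at the end by the post.
- board: The fixed grey-painted layout board, 330 (x) x 340 (y) x 12 mm, lying on the bench. Origin at the centre of its underside; its x is the direction of the outline, from the post end to the free end; its top is 12 mm above the bench.
- post (a point): Fixed upright steel post on the board, 16 mm diameter, 45 mm high above the board; the point is on its axis, level with the board's top. It stands on the outline's -y side (board frame), 30 mm from the outlined place's post end, so that a batten lying there touches it with its -y side.
- outline_post_end (a point): Where batten_post_end belongs: end of the outlined place by the post, on its centre line, level with the board's top. The outline is a flat red painted rectangle, 232 x 50 mm outside, lines 4 mm wide, 6 mm larger all round than the batten.
- outline_free_end (a point): Where batten_free_end belongs: the other end of the outlined place, on its centre line, 220 mm from outline_post_end.
- wood_block: Bystander: short thick pine block, 45 x 120 x 45 mm, long along its y, origin at the centre of its underside; lies on the board. Leave it alone.
- tube_offcut: Bystander: dark square steel tube offcut, 30 x 100 x 30 mm, long along its y, origin at the centre of its underside; lies on the board. It and the wood block may have changed places.
- tape_measure: Bystander: yellow tape measure, 36 x 82 x 62 mm high, origin at the centre of its underside; stands on the bench to the right of the board.
Things that resemble listed ones, but are neither listed nor needed, are in the scene too. Of the things that look like the batten, the largest one is meant.

How it is judged:
By the outcome, as a careful person would: the job done as asked, in the order asked, and still so for the second after the job is handed in, with the robot touching nothing.
It also fails if it takes over 35 s, if anything falls off the work surface, if the arm or the gripper's body presses on something with over 40 N, if the wrist force passes 120 N, or if a joint passes its speed limit or range.

## Robot

A 6-joint arm with a two-finger parallel gripper is mounted at the origin on a cart in front of the work surface, level with it; the furniture and walls round the work are solid. World frame = base frame: x ahead of the robot, y to its left, z up, the work surface at z = 0. Lengths are in mm, angles in rad, forces in N, time in s.
With the tool pointing down it reaches from about 350 to 975 mm from the base axis. Payload 7.1 kg.
Tool frame: the origin (TCP) lies on the front face of the gripper's body, between the roots of the fingers; the fingertips stand 80 mm ahead of it and the grasp point (between the pads) lies 61 mm ahead of it (ctrl.tcp_to_grasp is the distance from the TCP to the grasp point, in mm); z points along the fingers, y is the direction in which the jaws open and shut (so a half turn about z gives the same grasp; the last joint's range is limited). The gripper opens to 88 mm and grips with 3 to 60 N. Pads are 20 mm wide; open, the fingers measure 115 mm over their backs; the gripper's body (75 mm by 178 mm) begins 61 mm behind the grasp point.
Start: joints at [-1.36, 0.423, 1.63, -0, 1.089, -0.019], TCP at [142.384, -608.549, 302.675] pointing down, gripper open.
Joint ranges: [-3, 3], [-0.9, 2.11], [0.09, 2.58], [-1.31, 4.45], [0.11, 2.69], [-2.54, 2.54]. Speed limits (rad/s): [2.39, 2.39, 3.01, 3.14, 3.14, 3.14].

## Interface

Orientations are given as a rotation vector (axis times angle).
In Python, from workcell import telemetry, get_image, ctrl gives the robot as it stands.
- The arm moves only by the tool send_rows, never from a script. Its argument "rows" is a list of rows, each a list of 5 numbers: the shift along the tool's x, y, z in m, then the turn about the tool's z in rad, then the opening, from -1 (shut) to 1 (fully open). A call has 1 to 5 rows; each row shifts and turns the commanded pose from where the row before left it, along the tool's axes as they then stand; what a row does not reach is not made up. A row lasts 1/10 s, in which the tool goes at most 50 mm and 8.59 degrees, less where a joint would pass 70% of its speed; a pose out of reach is approached as far as the arm can. A call with a gripper value outside its range is refused whole. The fingers move at their own pace and stop on an object; the grip force is fixed at half the most. Time passes only in rows, so rows that do not move let the fingers close. It gives the time, the measured TCP pose, the force and the opening at its end, in the units of the state.
- telemetry.get_obs(): the state, without advancing time (a new reading comes with each control period).
- get_image(name): name is "side" or "top"; returns a dict with "color" (400x640x3 uint8, blue, green, red), "z_map" (400x640 float32, mm along the optical axis (not along the pixel's ray), 0 where there is no reading), "camera_matrix" (3x3 intrinsics, pixels), "rvec" (rotation vector, rad) and "tvec" (3), from world to camera coordinates, as OpenCV has them. Camera axes: x right, y down, z forward; pixel columns grow to the right and rows downward; lengths in mm; the calibration is good to about 2 mm. A picture is of the moment at which its call begins.
- ctrl.close_job(): hands the job in, once; it reports no verdict.
The state is a dict: "t": time; "qpos": joint angles; "qvel": joint speeds; "joint_torque": joint torques, N m; "ee_pos": TCP position; "orientation": TCP orientation; "ft_force": force on the tool from outside, world axes, zero at the start; "moment": the same for the moment, N m; "width": finger opening in mm.
Only numpy, scipy, OpenCV 4.12 (cv2) and the standard library are available. Lean on these libraries where they do the work, as an engineer would, in place of code of your own. Each camera call takes 0.05 s, during which the arm holds its last target.

## Working session

There is one attempt and no reset: what is moved stays moved. The work goes in short steps, Python scripts to look and compute and a tool call to move; the robot and the scene stay as the last step left them, time stands still between calls to the robot, and variables do not carry over. Pictures are saved under pics/ and viewed, and the job is handed in when it is done.

Besides the shell and the picture viewer there is one more tool, called as name([rows], argument=value, ...), one row to a line, values as JSON. send_rows: Moves the arm, as the interface text tells. Its arguments: {"type":"object","properties":{"rows":{"type":"array"}},"required":["rows"]}

```bash
mkdir -p pics; ls; python3 - <<'E'
from workcell import telemetry,get_image,ctrl
import cv2,numpy as np
for n in("top","side"):
    d=get_image(n); cv2.imwrite(f"pics/{n}0.png",d["color"]); np.savez(f"{n}0.npz",**d)
    R=cv2.Rodrigues(d["rvec"])[0]; print(n,d["camera_matrix"].tolist(),(-R.T@d["tvec"].ravel()).round(),R.round(2).tolist())
o=telemetry.get_obs();print(o)
E
```

```text
pics
top [[375.6642197625038, 0.0, 322.65458097155346], [0.0, 375.6642197625038, 201.5838712744182], [0.0, 0.0, 1.0]] [ 333.  -85. 1114.] [[0.01, -1.0, 0.01], [-0.99, -0.01, -0.16], [0.16, -0.0, -0.99]]
side [[481.3706533460647, 0.0, 325.177786320759], [0.0, 481.3706533460647, 200.44363318872016], [0.0, 0.0, 1.0]] [  92. 1155.  556.] [[-0.95, -0.32, 0.01], [-0.13, 0.35, -0.93], [0.3, -0.88, -0.37]]
{'t': 0.1, 'qpos': array([-1.36001713e+00,  4.23731599e-01,  1.63058698e+00,  3.05353916e-05,
        1.08856929e+00, -1.90094296e-02]), 'qvel': array([-0.00126902,  0.00044276, -0.00196168, -0.00121009, -0.00064684,
        0.00149853]), 'joint_torque': array([ 4.07977295e-04, -5.45608485e+01, -2.74325877e+01,  6.45504682e-02,
        1.87565287e-02, -4.13737166e-05]), 'ee_pos': array([ 142.30434445, -608.19957309,  302.01029583]), 'orientation': array([-3.11959905e+00, -3.59987301e-01,  1.52432675e-04]), 'ft_force': array([ 0.93421359, -0.25393412,  0.11442096]), 'moment': array([ 0.00643942,  0.03919078, -0.02431195]), 'width': 87.49668553712942}
```

View pics/top0.png

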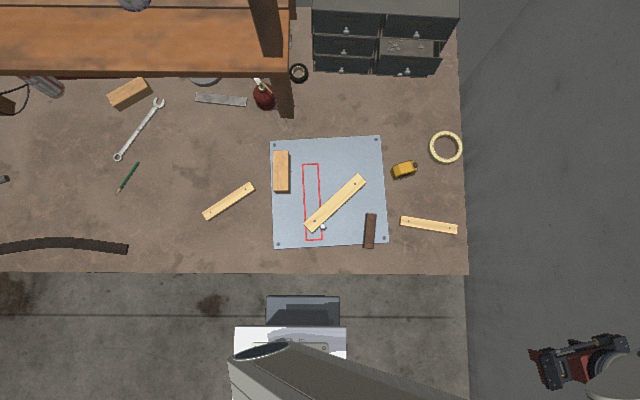

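View pics/side0.png

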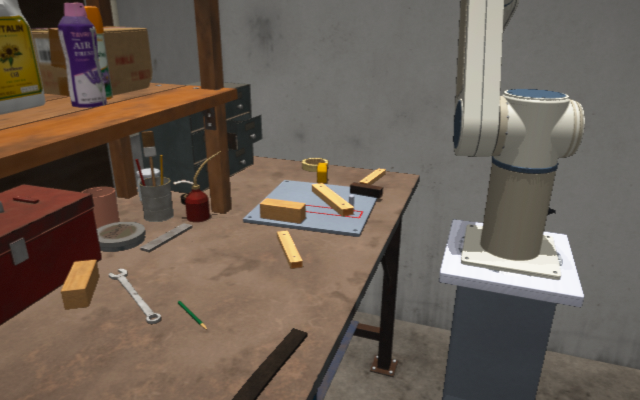

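```bash
cat > h.py <<'E'
import cv2,numpy as np
def load(n):
    return dict(np.load(n))
def ray(d,uv,z):
    R=cv2.Rodrigues(d["rvec"])[0];c=-R.T@d["tvec"].ravel()
    uv=np.atleast_2d(np.float64(uv));r=np.c_[uv,np.ones(len(uv))]@np.linalg.inv(d["camera_matrix"]).T@R
    return c+r*((z-c[2])/r[:,2])[:,None]
def proj(d,p): return cv2.projectPoints(np.float64(p),d["rvec"],d["tvec"],d["camera_matrix"],None)[0][:,0]
def rect(m):
    cs=cv2.findContours(m,cv2.RETR_EXTERNAL,cv2.CHAIN_APPROX_NONE)[0]
    return sorted(cs,key=cv2.contourArea)[::-1]
E
python3 - <<'E'
from h import *
d=load("top0.npz");im=d["color"]
cv2.imwrite("pics/crop0.png",cv2.resize(im[125:260,190:470],None,fx=2.8,fy=2.8,interpolation=cv2.INTER_CUBIC))
hsv=cv2.cvtColor(im,cv2.COLOR_BGR2HSV)
roi=np.zeros(im.shape[:2],np.uint8);roi[130:255,195:465]=255
wood=cv2.inRange(hsv,(10,60,120),(30,255,255))&roi
for c in rect(wood)[:6]:
    r=cv2.minAreaRect(c);b=cv2.boxPoints(r);print(cv2.contourArea(c),r,ray(d,b,36)[:,:2].round(1).tolist())
red=(cv2.inRange(hsv,(0,120,100),(8,255,255))|cv2.inRange(hsv,(170,120,100),(180,255,255)))&roi
ys,xs=np.nonzero(red);print(len(xs))
p=ray(d,np.c_[xs,ys],12)[:,:2].astype(np.float32)
r=cv2.minAreaRect(p);print(r,cv2.boxPoints(r).round(1).tolist())
blue=cv2.inRange(hsv,(95,30,60),(125,255,255))&roi
c=rect(blue)[0];r=cv2.minAreaRect(ray(d,c[:,0],12)[:,:2].astype(np.float32));print("board",r,cv2.boxPoints(r).tolist())
E
```

```text
919.5 ((334.2825012207031, 202.7201385498047), (13.158445358276367, 74.62339782714844), 47.38594055175781) [[442.5, -31.9], [592.9, -191.3], [564.0, -217.2], [414.8, -57.8]]
829.0 ((445.5, 146.0), (32.0, 33.0), 90.0) [[725.8, -407.8], [726.6, -507.0], [627.6, -501.8], [626.8, -403.9]]
677.0 ((429.14166259765625, 219.3878936767578), (58.19056701660156, 29.173654556274414), 2.2457425594329834) [[416.6, -311.1], [501.3, -316.6], [495.8, -485.6], [411.2, -478.0]]
586.5 ((280.5, 170.0), (40.0, 15.0), 90.0) [[659.8, 58.6], [660.2, 14.0], [539.3, 11.5], [539.0, 55.3]]
566.0 ((226.06887817382812, 198.30828857421875), (15.746025085449219, 59.05268859863281), 56.63363265991211) [[484.4, 273.3], [581.7, 134.5], [542.6, 107.7], [446.4, 246.1]]
206.5 ((405.55999755859375, 167.57998657226562), (13.14808177947998, 25.580617904663086), 79.69515228271484) [[621.6, -293.6], [636.2, -368.6], [596.9, -374.2], [582.5, -299.6]]
212
((511.3499755859375, -57.43177032470703), (231.72166442871094, 49.867122650146484), 3.6607470512390137) [[394.1000061035156, -39.900001525878906], [397.29998779296875, -89.69999694824219], [628.5999755859375, -74.9000015258789], [625.4000244140625, -25.200000762939453]]
board ((542.5159301757812, -56.89167404174805), (156.79054260253906, 34.791282653808594), 3.332986831665039) [[463.2419128417969, -44.08326721191406], [465.2646179199219, -78.8156967163086], [621.7899169921875, -69.70008087158203], [619.7672119140625, -34.9676513671875]]
```

View pics/crop0.png

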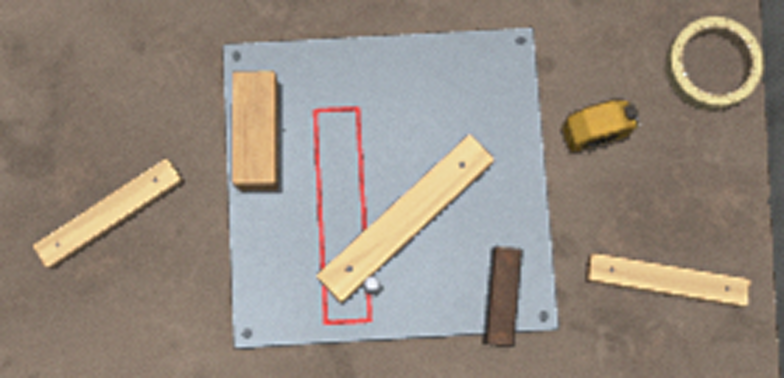

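```bash
python3 - <<'E'
from h import *
d=load("top0.npz");im=d["color"]
c=np.array([511.35,-57.43]);a=np.radians(3.66);ux=np.array([np.cos(a),np.sin(a)]);uy=np.array([-ux[1],ux[0]])
ope=c-110*ux;post=ope+30*ux-27*uy;ofe=c+110*ux;print("ope,post,ofe",ope,post,ofe)
print("post px z12,z57",proj(d,[[*post,12],[*post,57]]))
hsv=cv2.cvtColor(im,cv2.COLOR_BGR2HSV);roi=np.zeros(im.shape[:2],np.uint8);roi[130:255,270:390]=255
w=cv2.inRange(hsv,(10,60,120),(30,255,255))&roi
ct=rect(w)[0];pts=ray(d,ct[:,0],36)[:,:2].astype(np.float32);r=cv2.minAreaRect(pts);print(r)
# depth check
print("depth height at batten", [ (u,v,float(d["z_map"][v,u])) for u,v in((335,203),(322,226),(323,225),(300,230))])
R=cv2.Rodrigues(d["rvec"])[0];C=-R.T@d["tvec"].ravel()
for u,v in((335,203),(322,226),(323,225),(300,230),(282,170),(370,230)):
    z=d["z_map"][v,u];x=np.linalg.inv(d["camera_matrix"])@[u,v,1]*z;print(u,v,(R.T@x+C).round(1))
b=np.array([1,1]);pe=None
bx=np.float64(cv2.boxPoints(r));ctr=np.float64(r[0])
i=np.argsort(bx[:,0]);p1=(bx[i[0]]+bx[i[1]])/2;p2=(bx[i[2]]+bx[i[3]])/2
u=(p2-p1)/np.linalg.norm(p2-p1);n=np.array([-u[1],u[0]]);print("pe,fe",p1,p2,np.degrees(np.arctan2(u[1],u[0])),"len",np.linalg.norm(p2-p1))
print("post in batten frame along",(post-p1)@u,"across",(post-p1)@n)
v=im[210:240,300:345];cv2.imwrite("pics/postz.png",cv2.resize(v,None,fx=16,fy=16,interpolation=cv2.INTER_NEAREST))
E
```

```text
ope,post,ofe [401.57435302 -64.45191777] [433.23672746 -89.48178082] [621.12564698 -50.40808223]
post px z12,z57 [[322.31892195 227.25732206]
 [322.39092351 225.80561082]]
((503.46929931640625, -124.38980102539062), (38.31230926513672, 218.2921905517578), 43.336204528808594)
depth height at batten [(335, 203, 1093.7213134765625), (322, 226, 1065.144287109375), (323, 225, 1058.90380859375), (300, 230, 1100.2117919921875)]
335 203 [ 502.3 -125.9   33.5]
322 226 [433.2 -88.4  51.2]
323 225 [435.4 -91.2  57.9]
300 230 [424.6 -24.2  14. ]
282 170 [592.8  27.7  61.4]
370 230 [ 332.8  -85.2 1113.9]
pe,fe [428.56472778 -45.00356483] [ 578.37387085 -203.77603912] -46.66379544201304 len 218.29218478480448
post in batten frame along 35.55704332503104 across -27.126296244951245
```

View pics/postz.png

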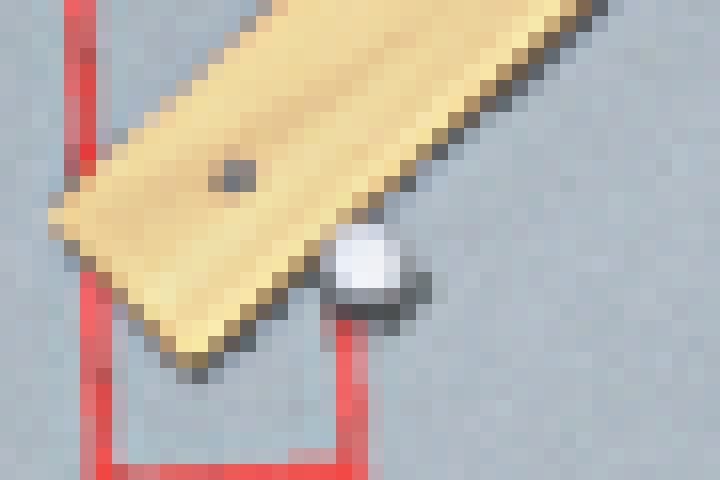

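send_rows([
  [0.0326,-0.0228,0.0,0,1],
  [0.0326,-0.0228,0.0,0,1],
  [0.0326,-0.0228,0.0,0,1],
  [0.0326,-0.0228,0.0,0,1],
  [0.0326,-0.0228,0.0,0,1],
])

```text
t: 0.6
ee_pos: [275.8, -459.0, 302.4]
orientation: [-3.12, -0.36, 0.0]
ft_force: [0.0, 0.4, -0.1]
width: 87.7
```

send_rows([
  [0.0326,-0.0228,0.01,0,1],
  [0.0326,-0.0228,0.01,0,1],
  [0.0326,-0.0228,0.01,0,1],
  [0.0326,-0.0228,0.01,0,1],
  [0.0326,-0.0228,0.01,0,1],
])

```text
t: 1.1
ee_pos: [408.6, -310.9, 252.2]
orientation: [-3.121, -0.36, 0.0]
ft_force: [0.1, 0.2, 0.6]
width: 87.9
```

send_rows([
  [0.0326,-0.0228,0.01,0,1],
  [0.0326,-0.0228,0.01,0,1],
  [0.0326,-0.0228,0.01,0,1],
  [0.0326,-0.0228,0.01,0,1],
  [0.0326,-0.0228,0.01,0,1],
])

```text
t: 1.6
ee_pos: [541.4, -162.7, 202.0]
orientation: [-3.121, -0.36, 0.001]
ft_force: [0.7, -0.6, -0.2]
width: 87.5
```

send_rows([
  [0,0,0,0.13,1],
  [0,0,0,0.13,1],
  [0,0,0,0.13,1],
  [0,0,0,0.13,1],
  [0,0,0,0.13,1],
])

```text
t: 2.1
ee_pos: [540.4, -164.0, 202.3]
orientation: [-3.071, 0.663, 0.001]
ft_force: [-0.5, -0.3, -0.2]
width: 87.7
```

send_rows([
  [0,0,0,0.13,1],
  [0,0,0,0.13,1],
  [0,0,0,0.13,1],
  [0,0,0,0.135,1],
  [0,0,0,0,1],
])

```text
t: 2.6
ee_pos: [540.4, -164.1, 202.4]
orientation: [2.796, -1.432, -0.001]
ft_force: [0.6, 0.2, -0.5]
width: 87.7
```

send_rows([
  [0,0,0.02,-0.13,1],
  [0,0,0.03,0,1],
  [0,0,0.03,0,1],
  [0,0,0.015,0,1],
  [0,0,0.0,0,1],
])

```text
t: 3.1
ee_pos: [539.4, -163.7, 105.7]
orientation: [2.885, -1.242, -0.007]
ft_force: [0.0, 0.5, -0.1]
width: 88.1
```

```bash
cat > snap.py <<'E'
import sys
from workcell import get_image,telemetry
from h import *
t=sys.argv[1]
for n in sys.argv[2:]:
    d=get_image(n);np.savez(f"{n}{t}.npz",**d)
    x=d["color"][125:260,250:450] if n=="top" else d["color"][150:260,230:420]
    cv2.imwrite(f"pics/{n}{t}.png",cv2.resize(x,None,fx=3.9,fy=3.9,interpolation=cv2.INTER_CUBIC))
o=telemetry.get_obs();print(o["t"],o["ee_pos"].round(1),o["orientation"].round(4),o["ft_force"].round(1),o["width"])
E
python3 snap.py 1 top side
```

```text
3.2 [ 540.9 -164.3  108. ] [-2.8849e+00  1.2437e+00 -1.0000e-04] [0.2 1.1 0.5] 87.7232262018001
```

View pics/top1.png

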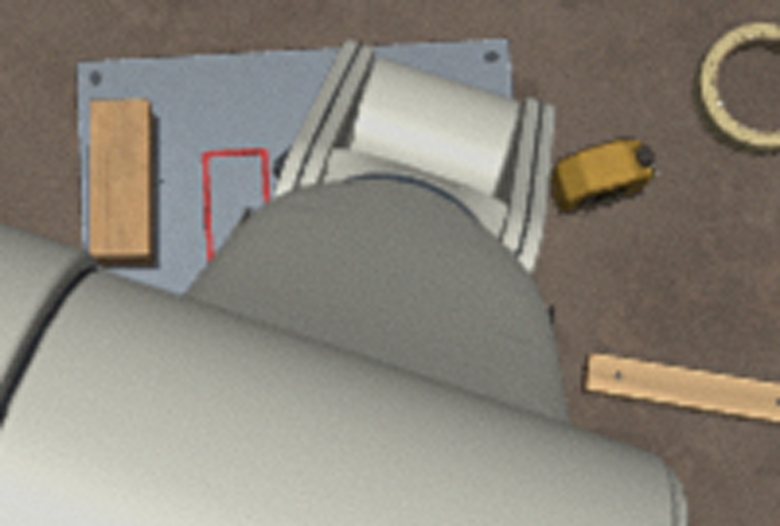

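View pics/side1.png

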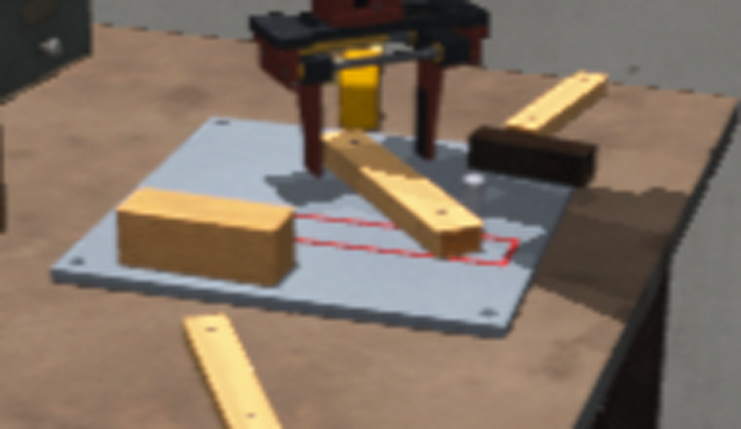

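send_rows([
  [0,0,0.01,0,1],
  [0,0,0.0,0,0.2],
  [0,0,0.0,0,0],
  [0,0,0,0,-0.2],
  [0,0,0,0,-0.3],
])

```text
t: 3.7
ee_pos: [540.8, -164.2, 98.1]
orientation: [-2.884, 1.245, -0.001]
ft_force: [-0.1, -0.1, -0.7]
width: 59.4
```

send_rows([
  [0,0,0,0,-0.3],
  [0,0,0,0,-0.3],
  [0,0,0,0,-0.3],
  [0,0,0,0,-0.3],
])

```text
t: 4.1
ee_pos: [540.7, -164.2, 97.8]
orientation: [-2.884, 1.245, -0.0]
ft_force: [0.3, -0.0, 2.0]
width: 37.4
```

```bash
python3 snap.py 2 side
```

```text
4.15 [ 540.7 -164.2   97.8] [-2.8842e+00  1.2454e+00 -2.0000e-04] [0.1 0.1 1.6] 37.771026815811595
```

View pics/side2.png

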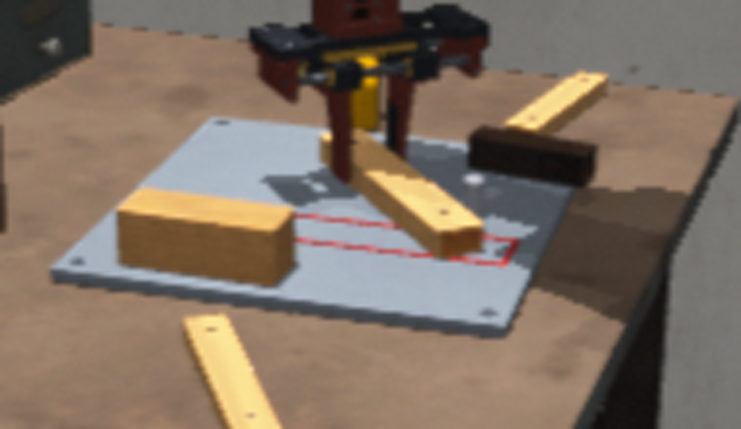

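send_rows([
  [-0.00118,-0.0051,0,-0.04,-0.3],
  [-0.00118,-0.0051,0,-0.04,-0.3],
  [-0.00118,-0.0051,0,-0.04,-0.3],
  [-0.00118,-0.0051,0,-0.04,-0.3],
  [-0.00118,-0.0051,0,-0.04,-0.3],
])

```text
t: 4.65
ee_pos: [553.5, -141.3, 97.8]
orientation: [2.995, -0.949, 0.001]
ft_force: [-0.4, -1.2, 0.7]
width: 37.9
```

```bash
python3 snap.py 3 side
```

```text
4.7 [ 553.8 -140.7   97.8] [-2.9959e+00  9.4530e-01 -7.0000e-04] [ 1.3 -0.3  1.8] 37.575017126243274
```

View pics/side3.png

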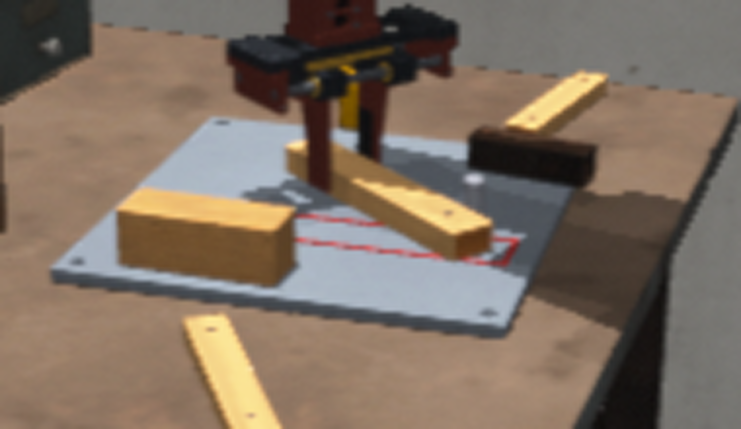

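send_rows([
  [-0.00118,-0.0048,0,-0.04,-0.3],
  [-0.00118,-0.0048,0,-0.04,-0.3],
  [-0.00118,-0.0048,0,-0.04,-0.3],
  [-0.00118,-0.0048,0,-0.04,-0.3],
  [-0.00118,-0.0048,0,-0.04,-0.3],
])

```text
t: 5.2
ee_pos: [561.0, -117.6, 97.7]
orientation: [-3.074, 0.648, -0.002]
ft_force: [2.1, 1.8, -0.7]
width: 37.8
```

send_rows([
  [-0.00118,-0.0051,0,-0.04,-0.3],
  [-0.00118,-0.0051,0,-0.04,-0.3],
  [-0.00118,-0.0051,0,-0.04,-0.3],
  [-0.00118,-0.0051,0,-0.04,-0.3],
  [-0.00118,-0.0051,0,-0.04,-0.3],
])

```text
t: 5.7
ee_pos: [563.8, -91.5, 97.8]
orientation: [-3.123, 0.337, -0.002]
ft_force: [2.1, 1.0, 0.2]
width: 37.3
```

```bash
python3 snap.py 4 side top; python3 - <<'E'
from h import *
d=load("side4.npz");cv2.imwrite("pics/s4z.png",cv2.resize(d["color"][180:230,300:375],None,fx=10,fy=10,interpolation=cv2.INTER_CUBIC))
E
```

```text
5.8 [563.6 -91.2  97.8] [-3.1232e+00  3.3720e-01 -8.0000e-04] [1.4 2.  1. ] 37.75674596277845
```

View pics/s4z.png

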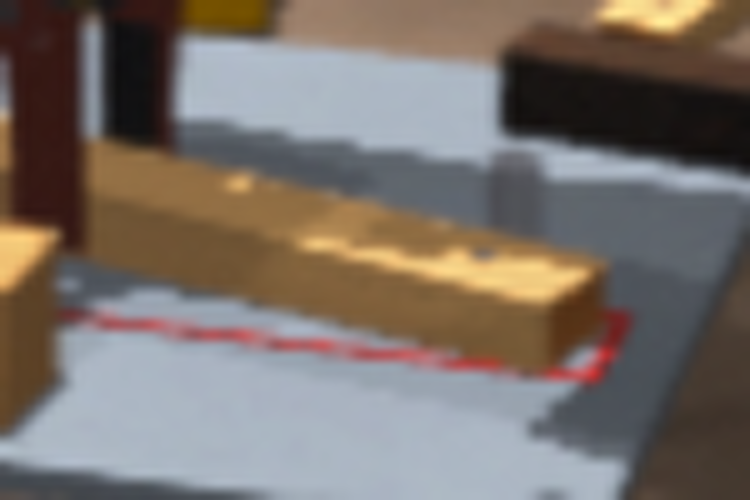

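View pics/side4.png

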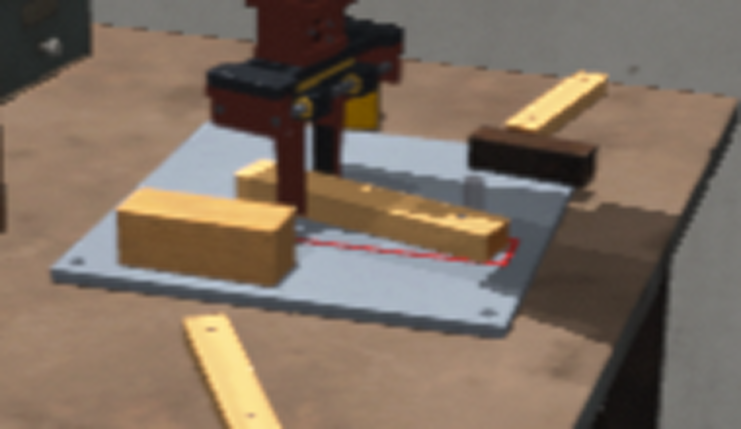

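send_rows([
  [-0.00118,-0.0051,0,-0.04,-0.3],
  [-0.00118,-0.0051,0,-0.04,-0.3],
  [-0.00118,-0.0051,0,-0.04,-0.3],
  [-0.00118,-0.0051,0,-0.04,-0.3],
])

```text
t: 6.2
ee_pos: [562.1, -70.8, 97.8]
orientation: [-3.14, 0.088, -0.001]
ft_force: [1.1, 1.7, 0.4]
width: 37.7
```

send_rows([
  [-0.00118,-0.0051,0,-0.04,-0.3],
  [-0.00118,-0.0051,0,-0.04,-0.3],
  [-0.00118,-0.0051,0,-0.04,-0.3],
  [0,0,0,0,-0.3],
])

```text
t: 6.6
ee_pos: [558.5, -55.3, 97.7]
orientation: [-3.14, -0.101, -0.0]
ft_force: [0.5, 2.0, 0.4]
width: 37.6
```

```bash
python3 snap.py 5 side top; python3 - <<'E'
from h import *
d=load("side5.npz");cv2.imwrite("pics/s5z.png",cv2.resize(d["color"][180:230,270:375],None,fx=7.5,fy=7.5,interpolation=cv2.INTER_CUBIC))
E
```

```text
6.7 [558.6 -55.6  97.8] [-3.1398e+00 -9.8600e-02 -2.0000e-04] [1.3 2.8 1.8] 38.20768129544541
```

View pics/s5z.png

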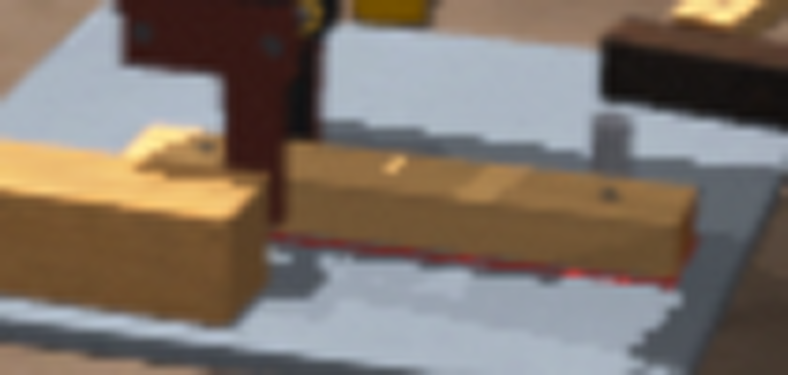

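View pics/top5.png

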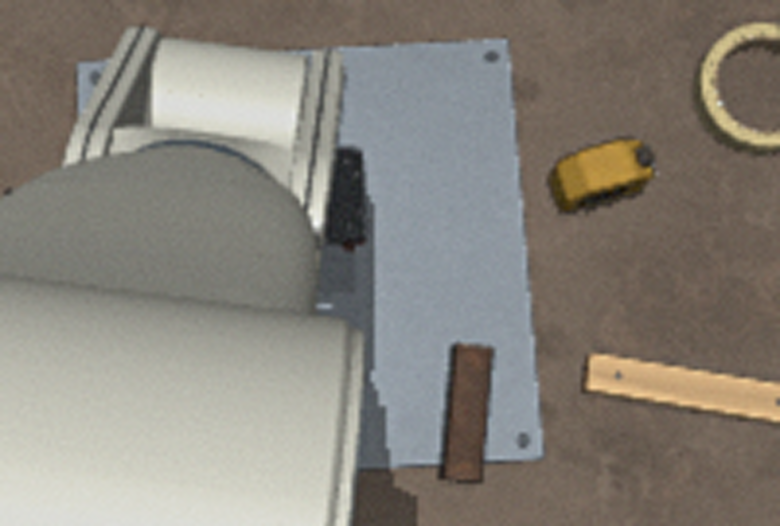

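```bash
python3 - <<'E'
from h import *
d=load("side5.npz");d0=load("side0.npz")
a=np.radians(3.66);R=np.array([[np.cos(a),np.sin(a)],[-np.sin(a),np.cos(a)]]);ope=np.array([401.57,-64.45])
hsv=cv2.cvtColor(d0["color"],cv2.COLOR_BGR2HSV)
# outline in side0 near post end
m=cv2.inRange(hsv,(0,110,90),(8,255,255))|cv2.inRange(hsv,(172,110,90),(180,255,255));m[:190]=0;m[230:]=0;m[:,:300]=0;m[:,375:]=0
ys,xs=np.nonzero(m);p=(ray(d0,np.c_[xs,ys],12)[:,:2]-ope)@R.T;print("outline in board frame: min",np.percentile(p,[0,2,98,100],axis=0).round(1))
bf=lambda x,y,z:[*( ope+R.T@np.array([x,y])),z]
# ideal final corners px
for n,z in(("bottom",12),("top",36)):
    print(n,"ideal end corners +y,-y",proj(d,[bf(0,19,z),bf(0,-19,z)]).round(1).tolist(), "if 7 back",proj(d,[bf(-7,19,z),bf(-7,-19,z)]).round(1).tolist())
cv2.imwrite("pics/s5zz.png",cv2.resize(d["color"][195:225,335:375],None,fx=18,fy=18,interpolation=cv2.INTER_NEAREST))
E
```

```text
outline in board frame: min [[ -5.7 -31.4]
 [ -5.6 -28.8]
 [163.2  21.3]
 [167.   21.5]]
bottom ideal end corners +y,-y [[357.3, 217.2], [360.0, 212.1]] if 7 back [[359.7, 217.5], [362.4, 212.4]]
top ideal end corners +y,-y [[357.6, 209.3], [360.3, 204.3]] if 7 back [[360.1, 209.6], [362.7, 204.6]]
```

View pics/s5zz.png

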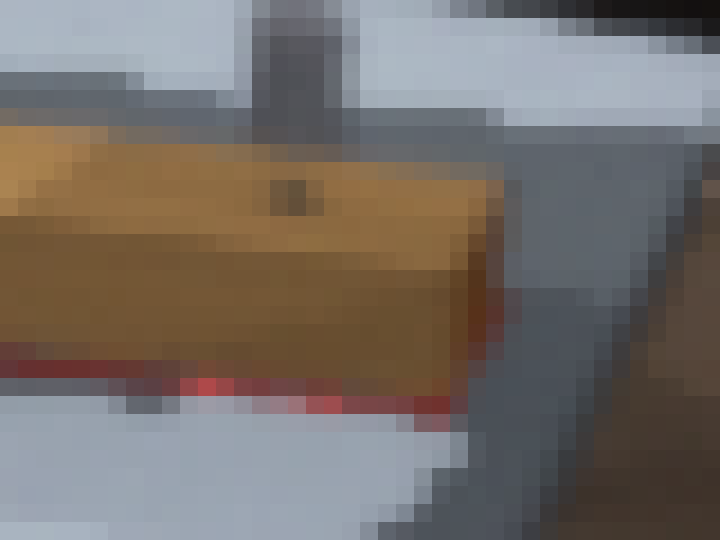

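send_rows([
  [0.0022,0,0,0,-0.3],
  [0.0022,0,0,0,-0.3],
  [0.0021,0,0,0,-0.3],
  [0,0,0,0,-0.3],
  [0,0,0,0,-0.3],
])

```text
t: 7.2
ee_pos: [564.0, -55.4, 97.8]
orientation: [-3.14, -0.098, 0.004]
ft_force: [-3.3, 1.7, 6.8]
width: 37.9
```

```bash
python3 snap.py 6 side; python3 - <<'E'
from h import *
d=load("side6.npz")
cv2.imwrite("pics/s6zz.png",cv2.resize(d["color"][190:225,325:375],None,fx=15,fy=15,interpolation=cv2.INTER_NEAREST))
E
```

```text
7.25 [564.  -55.4  97.8] [-3.1396 -0.0984  0.0037] [-3.9  2.8  5.3] 38.08703628989008
```

View pics/s6zz.png

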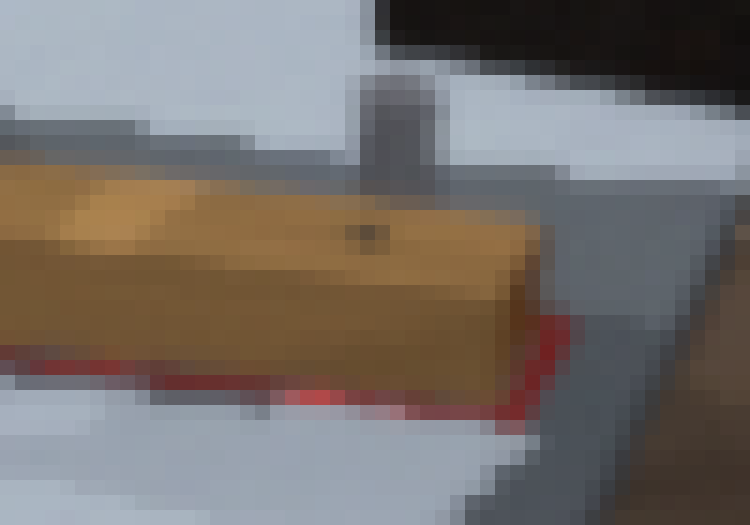

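send_rows([
  [0,0,0,0,0.0],
  [0,0,0,0,0.3],
  [0,0,0,0,0.3],
  [0,0,-0.01,0,0.3],
  [0,0,-0.03,0,0.3],
])

```text
t: 7.75
ee_pos: [563.4, -55.0, 136.3]
orientation: [-3.139, -0.101, 0.008]
ft_force: [0.3, 0.4, 0.2]
width: 57.2
```

send_rows([
  [0,0,-0.04,0,0.3],
  [0,0,-0.04,0,0.3],
  [0,0,-0.04,0,0.3],
  [0,0.04,-0.03,0,0.3],
  [0,0.045,0,0,0.3],
])

```text
t: 8.25
ee_pos: [572.7, -140.2, 293.7]
orientation: [3.137, 0.107, 0.014]
ft_force: [0.3, 0.1, -0.0]
width: 57.4
```

send_rows([
  [0,0.045,0,0,0.3],
  [0,0.045,0,0,0.3],
  [0,0.045,0,0,0.3],
  [0,0.045,0,0,0.3],
  [0,0.045,0,0,0.3],
])

```text
t: 8.75
ee_pos: [584.8, -366.3, 288.5]
orientation: [3.14, 0.101, 0.001]
ft_force: [0.7, -0.2, 0.3]
width: 57.2
```

send_rows([
  [0,0.045,0,0,0.3],
  [0,0.045,0,0,0.3],
  [0,0.045,0,0,0.3],
  [0,0,0,0,0.3],
  [0,0,0,0,0.3],
])

```text
t: 9.25
ee_pos: [593.1, -499.9, 287.5]
orientation: [-3.139, -0.099, 0.001]
ft_force: [-0.0, 0.5, 0.1]
width: 57.4
```

```bash
python3 snap.py 7 side top; python3 - <<'E'
from h import *
d=load("top7.npz");im=d["color"];hsv=cv2.cvtColor(im,cv2.COLOR_BGR2HSV);roi=np.zeros(im.shape[:2],np.uint8);roi[150:250,295:330]=255
w=cv2.inRange(hsv,(10,60,120),(30,255,255))&roi
r=cv2.minAreaRect(ray(d,rect(w)[0][:,0],36)[:,:2].astype(np.float32));print(r)
a=np.radians(3.66);R=np.array([[np.cos(a),np.sin(a)],[-np.sin(a),np.cos(a)]])
print("board-frame offset of centre",R@(np.array(r[0])-[511.35,-57.43]))
E
```

```text
9.35 [ 593.7 -498.1  287.8] [-3.1392e+00 -1.0250e-01  7.0000e-04] [-0.3  0.8  0.7] 57.22232233847956
((509.3529357910156, -58.90030288696289), (219.2158203125, 39.326114654541016), 3.095583438873291)
board-frame offset of centre [-2.08684874 -1.33982027]
```

View pics/top7.png

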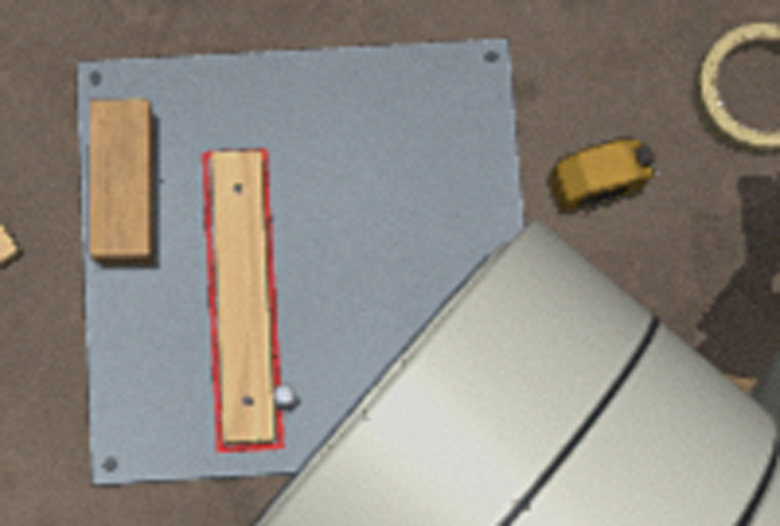

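View pics/side7.png

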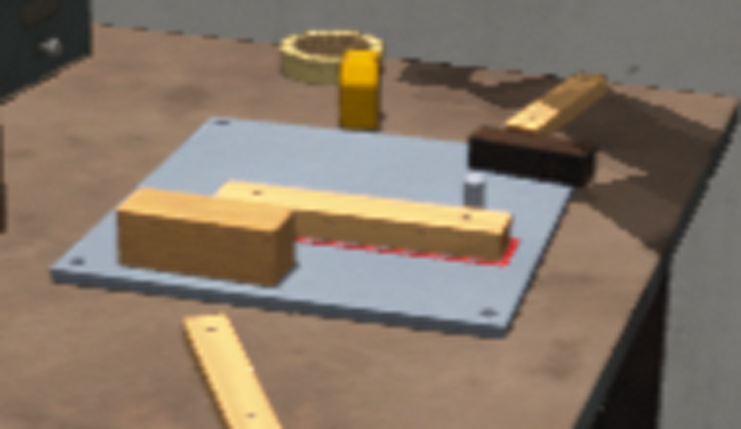

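```bash
python3 -c "
from workcell import ctrl
print(ctrl.close_job())"
```

```text
the job is handed in; nothing more can be done
None
```

I swung the batten about 50° round the post into the red outline, let go of it, moved the arm clear, and handed the job in at about 9.4 s.

I gripped it near the free end and turned it about the post, flat on the board. I then slid it 6 mm along to centre it lengthwise.

**Last checks:**
- **Position:** the top view puts the batten's centre about 2 mm towards the post end and 1.3 mm to the post side of the outline's centre. It is turned about 0.6° clockwise of the outline. Every edge is inside the 6 mm margin.
- **Against the post:** the side view showed no visible gap. While still gripped, the wrist force showed about 2–3 N of sideways load, consistent with the batten touching the post.
- **Bystanders:** nothing touched the wood block, tube or tape measure. The block and tape looked unmoved in the final top view and the tube in the side view. The arm hid the tube from the top camera. I compared these by eye, not by measurement.

**Disagreements:**
- **Start position:** the post measured about 36 mm from the batten's post end, not 30 mm, which is why I slid it along.
- **Slide distance:** the arm moved about 5.4 mm of the 6.5 mm I commanded. The two cameras then differed by 1–2 mm on the lengthwise position, within the calibration error.

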